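# Release the tin from the ratchet jar vice

## Robot

A 6-joint arm with a two-finger parallel gripper is mounted at the origin on a cart in front of the work surface, level with it; the furniture and walls round the work are solid. World frame = base frame: x ahead of the robot, y to its left, z up, the work surface at z = 0. Lengths are in m, angles in rad, forces in N, time in s.
With the tool pointing down it reaches from about 0.35 to 0.775 m from the base axis. Payload 7.3 kg.
Tool frame: the origin (TCP) lies on the centre line of the jaws, within the pads' length; the fingertips stand 14 mm ahead of it and the grasp point (between the pads) lies 5 mm behind it; z points along the fingers, y is the direction in which the jaws open and shut (so a half turn about z gives the same grasp; the last joint's range is limited). The gripper opens to 92 mm and grips with 3 to 60 N. Pads are 19 mm wide; open, the fingers measure 130 mm over their backs; the gripper's body (75 mm by 190 mm) begins 47 mm behind the grasp point.
Start: joints at [0.967, 0.342, 1.524, -0, 1.275, -0.146], TCP at [0.232, 0.471, 0.241] pointing down, gripper open.
Joint ranges: [-2.53, 2.53], [-0.77, 2.02], [0.04, 2.7], [-1, 4.14], [0.28, 2.66], [-3.11, 3.11]. Speed limits (rad/s): [2.57, 2.57, 3.14, 3.14, 3.14, 3.14].

## Interface

Orientations are given as [roll, pitch, yaw] about the fixed x, y, z axes, in that order (R = Rz(yaw) Ry(pitch) Rx(roll)).
In Python, from cell import telemetry, cams, robot gives the robot as it stands.
- The arm moves only by the tool servo_tool, never from a script. Its argument "targets" is text: rows parted by semicolons, each of 4 numbers parted by spaces: the shift along the tool's x, y, z in mm, then the turn about the tool's z in rad. In form: x y z yaw; .... A call has 1 to 20 rows; each row shifts and turns the pose as measured when the row begins, along the tool's axes as they then stand; what a row does not reach is not made up. A row lasts 1/8 s, in which the tool goes at most 62.5 mm and 10.7 degrees, less where a joint would pass 70% of its speed; a pose out of reach is approached as far as the arm can. A call with a gripper value outside its range is refused whole. "hand" is the opening, from 0 (shut) to 1 (fully open), set as the call begins (left out, the last holds). The fingers move at their own pace and stop on an object; "squeeze" is the grip in N (left out, the last holds). Time passes only in rows, so rows that do not move let the fingers close. It gives the time, the measured TCP pose, the force and the opening at its end, in the units of the state.
- telemetry.observe(): the state, without advancing time (a new reading comes with each control period).
- cams.read_camera(name): name is "scene" or "top"; returns a dict with "color" (480x640x3 uint8, red, green, blue), "K" (3x3 intrinsics, pixels), "R" (3x3) and "t" (3): a world point X has camera coordinates R X + t. Camera axes: x right, y down, z forward; pixel columns grow to the right and rows downward; lengths in m; the calibration is good to about 2 mm. A picture is of the moment at which its call begins. There is no depth.
- robot.hand_in(): hands the job in, once; it reports no verdict.
Trained networks look in a picture, given as the dict that the camera call returned (one of the last four; its "shot" number tells which), for a name from the list of things; names that differ only in an ending like _2 or _b are one class to them, and where a whole thing is asked for, a point or a joint stands for the part that bears it (a point fixed in the world has none). Each returns a list of dicts, best first, with "score" (0 to 1); they miss things now and then, are a little off and sometimes report something else, mostly with a low value. They report only what shows in the picture. A call takes as long as a camera call. They do not tell look-alikes from the thing itself.
- cams.cut_out(picture, query): "region" (480x640 bool, what is visible of it) and "extent" ([centre column, centre row, width, height] in pixels, round what is visible of it).
The state is a dict: "time": time; "qpos": joint angles; "qvel": joint speeds; "joint_efforts": joint torques, N m; "tool_pos": TCP position; "tool_rot": TCP orientation; "contact_force": force on the tool from outside, world axes, zero at the start; "torque": the same for the moment, N m; "opening": finger opening in m.
Only numpy, scipy, OpenCV 4.12 (cv2) and the standard library are available. Lean on these libraries where they do the work, as an engineer would, in place of code of your own. Each camera call takes 0.05 s, during which the arm holds its last target.

## Task

Two small ratchet jar vices stand on the worktop, one clamping the taller tin (beige band, white ring-pull lid) and the other a low pot (blue band, grey lid). Free the tin: lift the orange pawl of its vice up clear of the teeth, then pull the toothed bar out by its black knob as far as it goes. Leave the tin standing where it is, with the pawl up, and do not open the other vice.

Things in the scene. Friction and masses are not known exactly. Their poses are not given: they have to be found in the camera images.
- tin_vice: Jar vice clamping the tin: white base plate 234 x 90 x 8 mm screwed to the worktop; in order black knob, toothed steel bar (14 mm wide, z 22 to 37) in a grey guide with an orange pawl, moving jaw, tin, fixed jaw (both 50 mm high). Origin on the worktop under the base, z up, +x along the bar from knob to jaws; yaw 1.0 to 1.3 rad, so the knob points to the robot's right. Bar is withdrawn along -x.
- tin_tab (a point): Centre of the pawl's lifting tab: an orange round cross-bar along the vice's y, 30 mm long, 12 mm thick, both ends free; at x -66, y 0, z 65 mm in the vice's frame with the pawl down. The guide below it is 38 mm high. The pivot pin (along y) is at x -108, z 47 mm, between two ears 56 mm high (x -116 to -100, y -17 to 17).
- tin_knob (a point): Middle of the upright black knob on the bar's near end: a cylinder 24 mm across, from z 16 to z 56 mm; at x -165, y 0, z 36 mm in the vice's frame at the start. 37 mm free between knob and guide.
- tin_pawl (a joint): Turn of that orange pawl (rad): 0 = down between the teeth, so that the bar cannot be withdrawn; grows as the tab is lifted, swinging up and towards the knob on a 46 mm arc round the pivot, starting 23 degrees above level; stop at 0.9. Clear of the teeth from about 0.25. Stiff pivot (about 1 N at the tab): it stays where it is left.
- tin_bar (a joint): Travel of that vice's toothed bar, with knob and near jaw (m): 0 = jaw against the tin, grows as the bar is pulled out along the vice's -x; stop at 0.050. It slides with about 1.5 N, and only when the pawl is up.
- tin: The sealed tin, white with a beige band, 75 mm across and 66 mm high; stands loose on the base plate between the jaws. Origin: centre of its underside, z up.
- pot_bar (a joint): Travel of the toothed bar (m) of the other vice, the same kind, which clamps a low pot with a grey lid and a blue band (69 mm across, 41 mm high); 0 at the start, grows if it is pulled out. Leave it.
Mind the look-alikes: they are no part of the job. Of the things shaped like the tin, the white one is meant.

How it is judged:
By the outcome, as a careful person would: the job done as asked, in the order asked, and still so for the second after the job is handed in, with the robot touching nothing.
It also fails if it takes over 35 s, if anything falls off the work surface, if the arm or the gripper's body presses on something with over 40 N, if the wrist force passes 120 N, or if a joint passes its speed limit or range.

## Working session

There is one attempt and no reset: what is moved stays moved. The work goes in short steps, Python scripts to look and compute and a tool call to move; the robot and the scene stay as the last step left them, time stands still between calls to the robot, and variables do not carry over. Pictures are saved under pics/ and viewed, and the job is handed in when it is done.

Besides the shell and the picture viewer there is one more tool, called after ">>>" as name(argument=value, ...) on one line, values as JSON. servo_tool: Moves the arm, as the interface text tells. Its arguments: {"type":"object","properties":{"targets":{"type":"string"},"hand":{"type":"number"},"squeeze":{"type":"number"}},"required":["targets"]}

```bash
mkdir -p pics; ls
python3 - <<'E'
from cell import telemetry, cams, robot
import cv2
s=telemetry.observe(); print(s)
for n in("scene","top"):
    p=cams.read_camera(n); cv2.imwrite(f"pics/{n}0.png",p["color"][:,:,::-1]); print(n,p["K"],p["R"],p["t"])
    for q in("tin","tin_vice","tin_tab","tin_knob"):
        for d in cams.cut_out(p,q): print(q,d["score"],d["extent"])
E
```

```text
pics
{'time': 0.0, 'qpos': array([ 9.66959459e-01,  3.42758743e-01,  1.52500325e+00, -1.08948779e-05,
        1.27538944e+00, -1.45967451e-01]), 'qvel': array([ 1.63705974e-03, -1.13280626e-04, -4.35362789e-05, -1.76539893e-04,
       -8.30478492e-04,  5.30314599e-04]), 'joint_efforts': array([ 5.81865224e-04, -4.31242454e+01, -2.44225878e+01,  7.20171444e-02,
        5.59405424e-02, -1.61922967e-04]), 'tool_pos': array([0.23182117, 0.4706254 , 0.24003105]), 'tool_rot': array([-3.14004894e+00, -2.16416112e-04,  2.68372625e+00]), 'contact_force': array([ 0.30436877,  0.28017678, -0.25258491]), 'torque': array([-0.01821953, -0.01276451,  0.00798501]), 'opening': 0.0918042330039691}
scene [[474.66732791   0.         320.2620633 ]
 [  0.         474.66732791 248.61804592]
 [  0.           0.           1.        ]] [[ 0.7244564  -0.68931371  0.00308837]
 [-0.5390382  -0.56930072 -0.62075318]
 [ 0.42965189  0.44804386 -0.78399997]] [-0.51417808  0.24763416  0.83324892]
tin 0.78 [292.7, 324.2, 33.0, 56.2]
tin 0.55 [340.7, 211.9, 37.6, 39.1]
tin 0.55 [467.5, 275.3, 40.7, 49.8]
tin_vice 0.92 [349.9, 253.1, 67.0, 117.5]
tin_tab 0.68 [356.6, 259.8, 15.5, 29.4]
tin_knob 0.72 [350.5, 263.8, 48.2, 90.1]
top [[493.84659505   0.         322.87570623]
 [  0.         493.84659505 235.15965004]
 [  0.           0.           1.        ]] [[-0.02664394 -0.99885832 -0.03965051]
 [-0.98826428  0.03228803 -0.14930234]
 [ 0.15041213  0.03520718 -0.98799628]] [-0.12909092  0.59071224  0.9084998 ]
tin 0.9 [300.8, 193.3, 34.8, 43.2]
tin 0.82 [448.9, 155.4, 45.5, 46.4]
tin 0.62 [375.4, 328.2, 40.3, 47.8]
tin_vice 0.92 [340.6, 215.1, 140.1, 91.1]
tin_tab 0.54 [367.9, 229.9, 27.2, 27.1]
tin_knob 0.72 [301.4, 195.4, 36.2, 46.3]
tin_knob 0.59 [355.2, 222.9, 104.5, 71.8]
```

View pics/scene0.png

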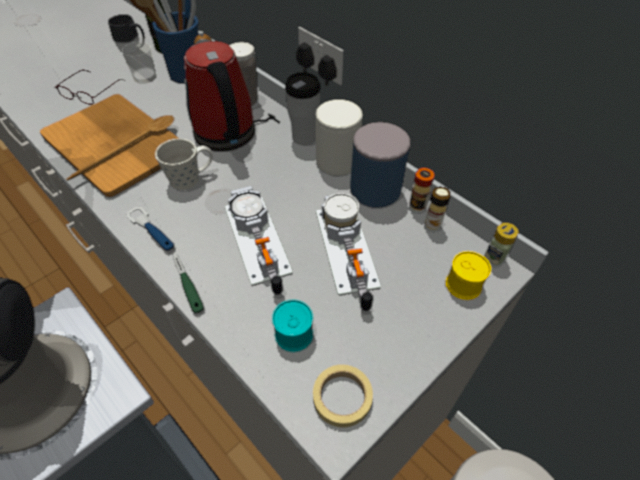

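View pics/top0.png

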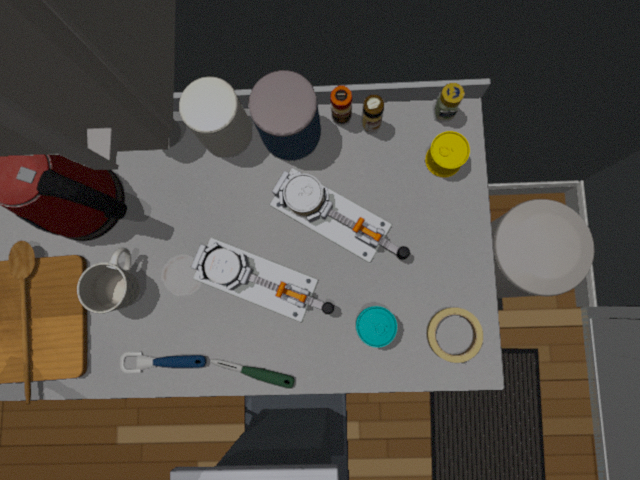

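Run:
```python
import cv2, numpy as np
a=cv2.imread("pics/scene0.png")[180:320,210:400]; b=cv2.imread("pics/top0.png")[160:330,180:420]
a=cv2.resize(a,None,fx=4,fy=4,interpolation=cv2.INTER_CUBIC);b=cv2.resize(b,None,fx=3.3,fy=3.3,interpolation=cv2.INTER_CUBIC)
cv2.imwrite("pics/c1.png",a);cv2.imwrite("pics/c2.png",b)
```

```text
(no output)
```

View pics/c1.png

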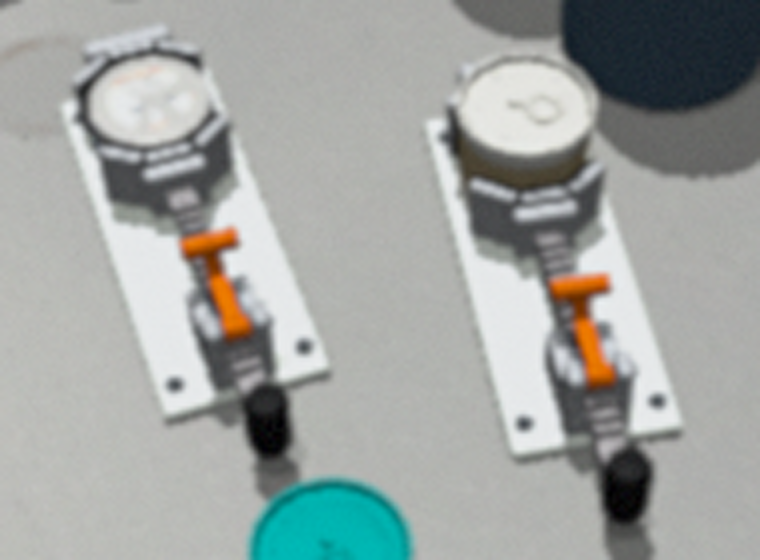

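View pics/c2.png

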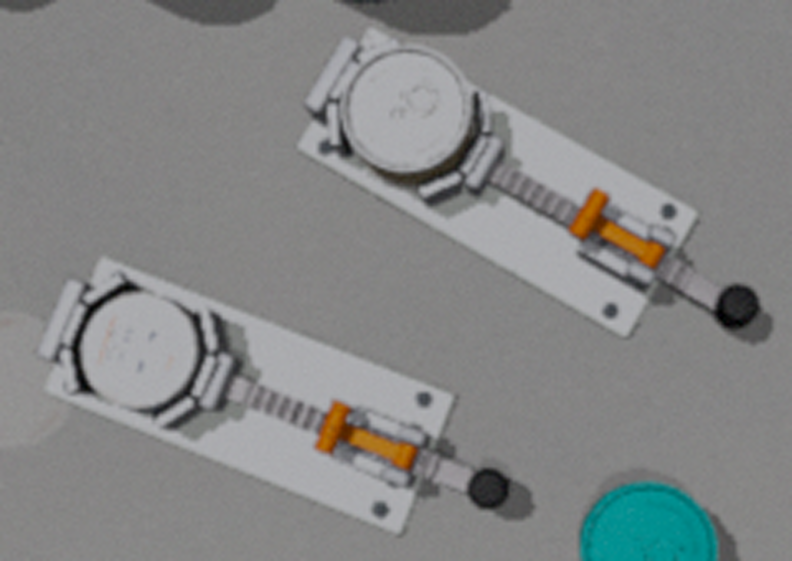

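```bash
cat > h.py <<'E'
import numpy as np, cv2
from scipy.optimize import least_squares
def proj(p,X):
    c=np.atleast_2d(X)@p["R"].T+p["t"]; q=c@p["K"].T; return q[:,:2]/q[:,2:]
def w(v,L):
    L=np.atleast_2d(L)/1000.; c,s=np.cos(v[2]),np.sin(v[2])
    return np.c_[v[0]+c*L[:,0]-s*L[:,1], v[1]+s*L[:,0]+c*L[:,1], L[:,2]]
E
python3 - <<'E'
from h import *
from cell import cams,telemetry
T=cams.read_camera("top");S=cams.read_camera("scene")
def blob(p,lo,hi,box):
    x0,y0,x1,y1=box; c=p["color"][y0:y1,x0:x1]; h=cv2.cvtColor(c,cv2.COLOR_RGB2HSV)
    m=cv2.inRange(h,lo,hi); print(m.sum()//255); ys,xs=np.nonzero(m); return xs,ys
L=np.array([[-66,0,68],[-165,0,56],[-117,45,8],[-117,-45,8]])
pt=np.array([[359,224.5],[403.6,251.5],[370.6,261.8],[391.2,223]])
ps=np.array([[355,251.8],[367.5,295],[338,293.8],[380.3,287.5]])
def f(v,use=(1,1)):
    X=w(v,L); return np.r_[(proj(T,X)-pt).ravel()*use[0],(proj(S,X)-ps).ravel()*use[1]]
for u in((1,1),(1,0),(0,1)):
    r=least_squares(f,[.5,-.1,1.15],args=(u,)); print(r.x, r.fun.round(1))
    v=r.x
    if u==(1,1): np.save("v.npy",v)
v=np.load("v.npy")
print(w(v,[[-66,0,65],[-165,0,36],[78,0,0]]))
for n,p in(("T",T),("S",S)):
    im=cv2.resize(p["color"][:,:,::-1],None,fx=4,fy=4,interpolation=cv2.INTER_CUBIC)
    for l in [[-66,15,65],[-66,-15,65],[-165,0,56],[-165,0,16],[-108,0,47],[-117,45,8],[-117,-45,8],[117,45,8],[117,-45,8]]:
        a=proj(p,w(v,l))[0]; cv2.circle(im,tuple(int(k) for k in (a+.5)*4),3,(255,0,255),-1)
    a=proj(p,w(v,[0,0,30]))[0]*4; x,y=int(a[0])-330,int(a[1])-280
    cv2.imwrite(f"pics/fit{n}.png",im[y:y+560,x:x+660])
E
```

```text
[ 0.63429038 -0.15973293  1.01585817] [ 0.1  0.6  1.4  0.6 -1.2  0.7  0.5  0.4  0.1 -0.6  0.4  0.9 -0.1 -0.9
  0.8 -2.2]
[ 0.63468907 -0.15896649  1.02315744] [-0.2  0.1  1.2 -0.1 -1.3  0.2  0.1 -0.2  0.  -0.   0.   0.   0.  -0.
  0.  -0. ]
[ 0.63354558 -0.16094118  1.00737713] [ 0.   0.   0.   0.  -0.   0.   0.   0.   0.   0.  -0.1  1.6 -0.5 -0.4
  0.6 -1.4]
[[ 0.59951559 -0.21582851  0.065     ]
 [ 0.54735341 -0.29997188  0.036     ]
 [ 0.67538786 -0.09343815  0.        ]]
```

```bash
python3 -c "
import cv2,numpy as np
a=cv2.imread('pics/fitT.png');b=cv2.imread('pics/fitS.png')
cv2.imwrite('pics/fit.png',cv2.resize(np.hstack([a,b]),(800,340)))"
```

```text
(no output)
```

View pics/fitT.png

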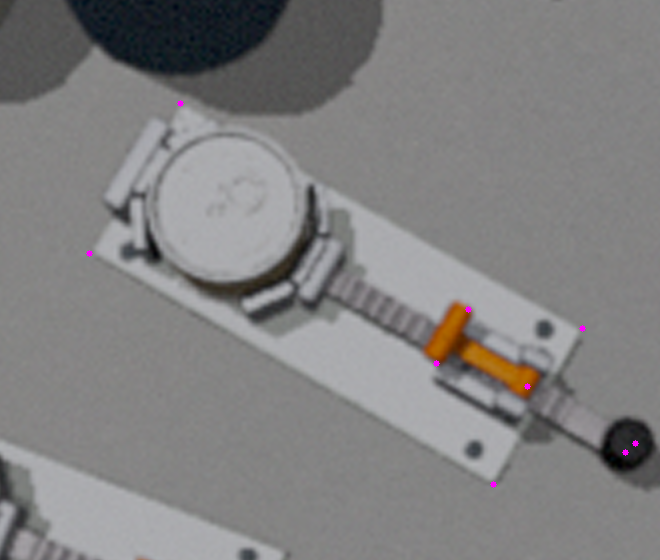

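View pics/fitS.png

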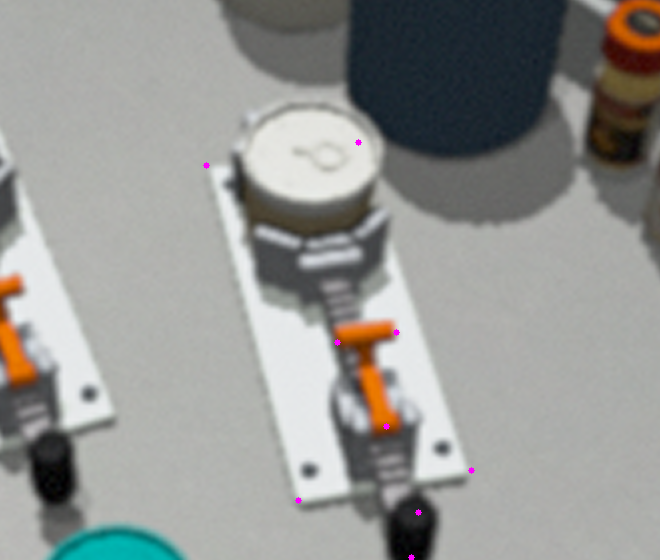

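Look-alikes in the scene picture: the white tin in its vice is at (341,211), the pot in the other vice at (248,210), the teal can at (293,325) and the yellow can at (467,275). The close crop shows the right-hand vice holding the tall tin with the beige band and ring-pull, so that one is the target: tab at (355,252), knob at (367,297). The fitted points land on the tab, pivot and corners to about 1–2 px. First I turn the tool to the vice's axes.

>>> servo_tool(targets="0 0 0 0.167; 0 0 0 0.167; 0 0 0 0.167; 0 0 0 0.167; 0 0 0 0.167; 0 0 0 0.167; 0 0 0 0.167; 0 0 0 0.167; 0 0 0 0.167; 0 0 0 0.167; 0 0 0 0", hand=1, squeeze=20)

```text
time: 1.98
tool_pos: [0.232, 0.4709, 0.2409]
tool_rot: [-3.142, -0.0, 0.96]
contact_force: [0.1, 0.7, -0.1]
opening: 0.0917
```

```bash
cat >> h.py <<'E'
from scipy.spatial.transform import Rotation as Ro
def delta(l,v=None):
    from cell import telemetry
    s=telemetry.observe(); v=np.load("v.npy") if v is None else v
    R=Ro.from_euler("xyz",s["tool_rot"]).as_matrix()
    d=R.T@(w(v,l)[0]-s["tool_pos"])*1000
    yaw=s["tool_rot"][2]; dy=(yaw-v[2]+np.pi/2)%np.pi-np.pi/2
    print("t",s["time"],"pos",s["tool_pos"].round(4),"rot",s["tool_rot"].round(3),"F",s["contact_force"].round(1),"open",round(s["opening"],4),"tool delta mm",d.round(1),"turn",round(dy,3))
    c,sn=np.cos(v[2]),np.sin(v[2]); e=s["tool_pos"]-[v[0],v[1],0]
    print("TCP in vice",(np.array([c*e[0]+sn*e[1],-sn*e[0]+c*e[1],e[2]])*1000).round(1))
E
python3 -c "
from h import *
delta([-66,0,160])"
```

```text
t 1.975 pos [0.232  0.4709 0.2409] rot [-3.142 -0.     0.96 ] F [ 0.1  0.7 -0.1] open 0.0917 tool delta mm [-352.   694.8   80.8] turn -0.056
TCP in vice [324.  674.2 240.9]
```

>>> servo_tool(targets="-17 34 0 0; -17 34 0 0; -17 34 0 0; -17 34 0 0; -17 34 0 0; -17 34 0 0; -17 34 0 0; -17 34 0 0; -17 34 0 0; -17 34 0 0; -17 34 0 0; -17 34 0 0; -17 34 0 0; -17 34 0 0; -17 34 0 0; -17 34 0 0; -17 34 0 0; -17 34 0 0; 0 0 0 -0.056; 0 0 0 0")

```text
time: 4.47
tool_pos: [0.5911, -0.1377, 0.2412]
tool_rot: [3.139, -0.005, 1.102]
contact_force: [0.3, 0.3, 0.9]
opening: 0.0918
```

```bash
python3 -c "
from h import *
delta([-66,0,160])"
```

```text
t 4.475 pos [ 0.5911 -0.1377  0.2412] rot [ 3.139 -0.005  1.102] F [0.3 0.3 0.9] open 0.0918 tool delta mm [-66.3  42.6  81. ] turn 0.086
TCP in vice [ -4.   48.3 241.2]
```

>>> servo_tool(targets="-22 16 20 0.08; -22 16 20 0; -20 14 20 0; 0 0 0 0; 0 0 0 0")

```text
time: 5.1
tool_pos: [0.6001, -0.2161, 0.1802]
tool_rot: [3.137, -0.006, 1.026]
contact_force: [0.8, -0.1, 0.2]
opening: 0.0919
```

Run:
```python
from h import *
from cell import cams
delta([-66,0,60])
for n in("top","scene"):
    p=cams.read_camera(n); a=proj(p,w(np.load("v.npy"),[-80,0,50]))[0].astype(int)
    c=p["color"][a[1]-70:a[1]+70,a[0]-90:a[0]+90,::-1]; cv2.imwrite(f"pics/{n}1.png",cv2.resize(c,None,fx=4,fy=4,interpolation=cv2.INTER_CUBIC))
```

```text
t 5.1 pos [ 0.6001 -0.2161  0.1802] rot [ 3.137 -0.006  1.026] F [ 0.8 -0.1  0.2] open 0.0919 tool delta mm [ -0.8  -1.2 120.2] turn 0.01
TCP in vice [-65.9  -0.6 180.2]
```

View pics/scene1.png

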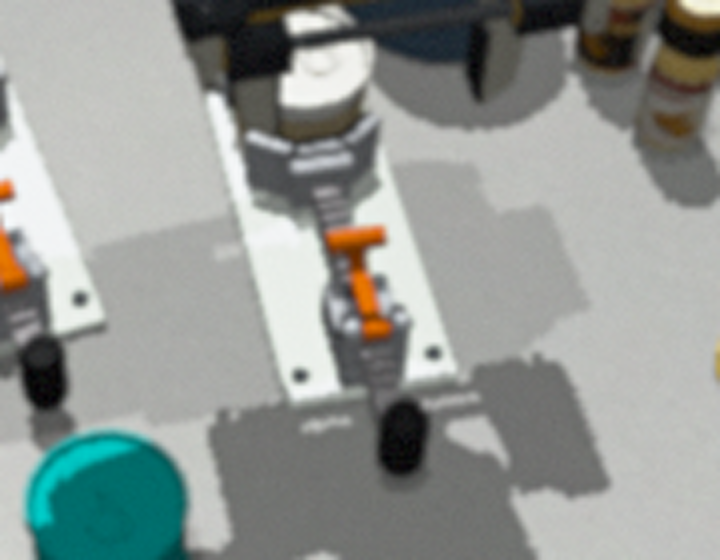

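View pics/top1.png

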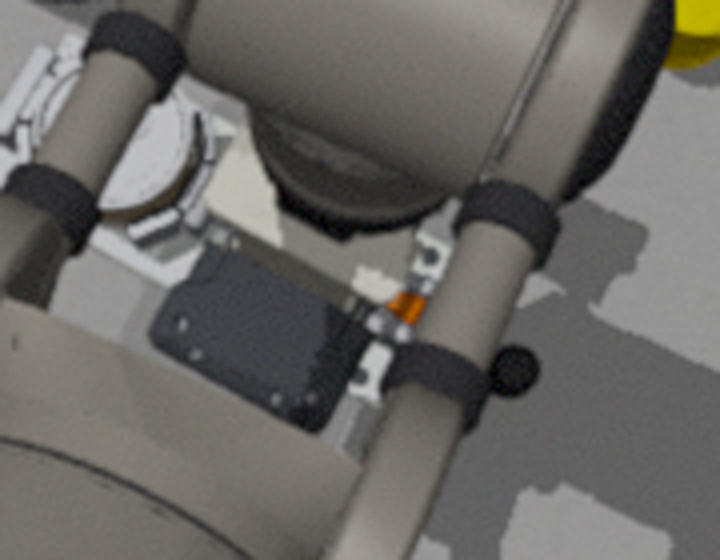

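>>> servo_tool(targets="0 -1 25 0.01; 0 0 25 0; 0 0 25 0; 0 0 20 0; 0 0 12 0; 0 0 7 0; 0 0 0 0; 0 0 0 0", hand=0.6)

```text
time: 6.2
tool_pos: [0.6048, -0.2118, 0.0707]
tool_rot: [3.124, -0.008, 1.022]
contact_force: [-0.0, -0.5, 0.4]
opening: 0.0551
```

Run:
```python
from h import *
from cell import cams
delta([-66,0,60])
p=cams.read_camera("scene"); a=proj(p,w(np.load("v.npy"),[-80,0,50]))[0].astype(int)
c=p["color"][a[1]-70:a[1]+70,a[0]-90:a[0]+90,::-1]; cv2.imwrite(f"pics/scene2.png",cv2.resize(c,None,fx=4,fy=4,interpolation=cv2.INTER_CUBIC))
```

```text
t 6.2 pos [ 0.6048 -0.2118  0.0707] rot [ 3.124 -0.008  1.022] F [-0.  -0.5  0.4] open 0.0551 tool delta mm [-6.2 -2.6 10.6] turn 0.007
TCP in vice [-59.8  -2.4  70.7]
```

View pics/scene2.png

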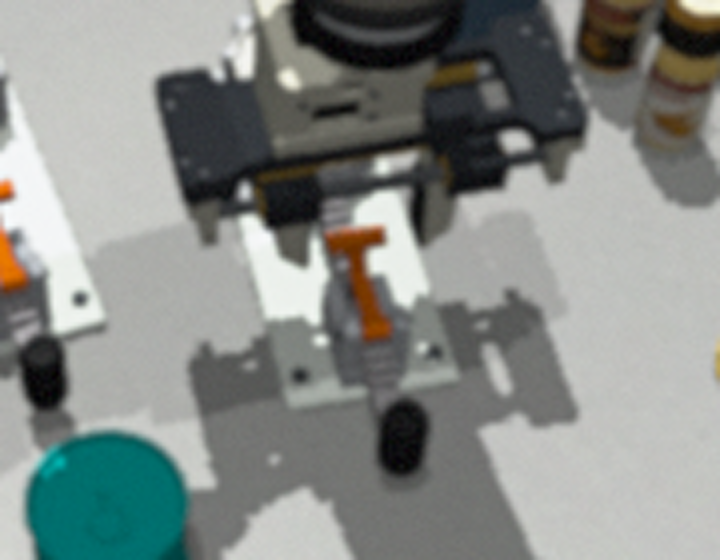

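>>> servo_tool(targets="-4 -2 3 0; -3 -1 4 0; 0 0 3 0; 0 0 0 0")

```text
time: 6.75
tool_pos: [0.5984, -0.2171, 0.0608]
tool_rot: [3.123, -0.008, 1.022]
contact_force: [0.7, -0.0, 0.1]
opening: 0.0553
```

```bash
python3 -c "
from h import *
delta([-66,0,60])"
```

```text
t 6.75 pos [ 0.5984 -0.2171  0.0608] rot [ 3.123 -0.008  1.022] F [ 0.7 -0.   0.1] open 0.0553 tool delta mm [1.7 0.3 0.8] turn 0.006
TCP in vice [-67.7   0.3  60.8]
```

Aligned to about 2 mm, so I close on the ends of the cross-bar.

>>> servo_tool(targets="1 0 0 0; 0 0 0 0; 0 0 0 0; 0 0 0 0; 0 0 0 0; 0 0 0 0", hand=0, squeeze=20)

```text
time: 7.5
tool_pos: [0.599, -0.216, 0.0608]
tool_rot: [3.123, -0.008, 1.022]
contact_force: [-0.4, -0.3, 0.1]
opening: 0.0297
```

Run:
```python
from h import *
from cell import cams
delta([-66,0,60])
p=cams.read_camera("scene"); a=proj(p,w(np.load("v.npy"),[-80,0,50]))[0].astype(int)
c=p["color"][a[1]-70:a[1]+70,a[0]-90:a[0]+90,::-1]; cv2.imwrite(f"pics/scene3.png",cv2.resize(c,None,fx=4,fy=4,interpolation=cv2.INTER_CUBIC))
```

```text
t 7.5 pos [ 0.599  -0.216   0.0608] rot [ 3.123 -0.008  1.022] F [-0.4 -0.3  0.1] open 0.0297 tool delta mm [0.4 0.4 0.9] turn 0.006
TCP in vice [-66.4   0.4  60.8]
```

View pics/scene3.png

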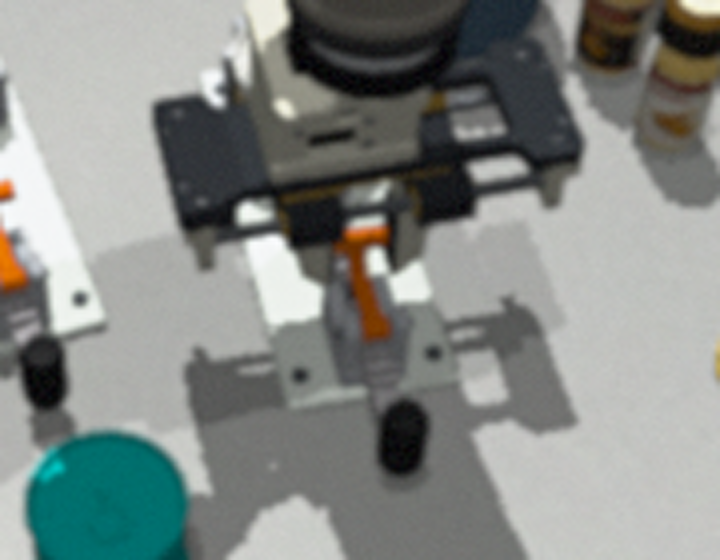

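Opening is 29.7 mm, which matches the 30 mm bar. Next I lift along the arc.

>>> servo_tool(targets="-2 0 -4.1 0; -2.4 0 -3.9 0; -2.8 0 -3.6 0; -3.1 0 -3.3 0; -3.4 0 -3 0; -3.7 0 -2.6 0; -4 0 -2.2 0; 0 0 0 0")

```text
time: 8.55
tool_pos: [0.5877, -0.2337, 0.0842]
tool_rot: [3.123, -0.012, 1.022]
contact_force: [0.3, 2.0, -0.6]
opening: 0.0295
```

Run:
```python
from h import *
from cell import cams
delta([-87,0,84])
p=cams.read_camera("scene"); a=proj(p,w(np.load("v.npy"),[-80,0,50]))[0].astype(int)
c=p["color"][a[1]-70:a[1]+70,a[0]-90:a[0]+90,::-1]; cv2.imwrite(f"pics/scene4.png",cv2.resize(c,None,fx=4,fy=4,interpolation=cv2.INTER_CUBIC))
```

```text
t 8.55 pos [ 0.5877 -0.2337  0.0842] rot [ 3.123 -0.012  1.022] F [ 0.3  2.  -0.6] open 0.0295 tool delta mm [0.4 0.6 0.2] turn 0.006
TCP in vice [-87.4   0.6  84.2]
```

View pics/scene4.png

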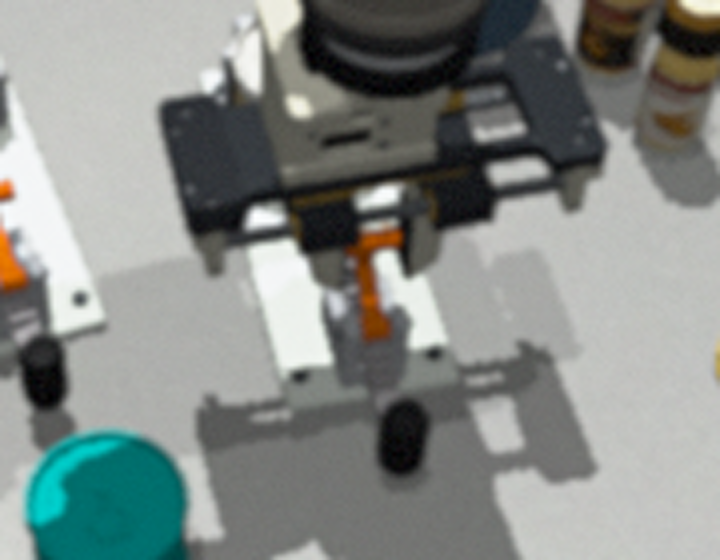

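Pawl is at about 0.7 rad. I release and back off straight up.

>>> servo_tool(targets="0 0 0 0; 0 0 0 0; 0 0 -10 0; 0 0 -20 0; 0 0 -25 0; 0 0 0 0", hand=0.6)

```text
time: 9.35
tool_pos: [0.5861, -0.2352, 0.1422]
tool_rot: [3.122, -0.009, 1.022]
contact_force: [-0.2, -0.6, -0.4]
opening: 0.055
```

Run:
```python
from h import *
from cell import cams
delta([-165,0,45])
p=cams.read_camera("scene"); a=proj(p,w(np.load("v.npy"),[-80,0,50]))[0].astype(int)
c=p["color"][a[1]-70:a[1]+70,a[0]-90:a[0]+90,::-1]; cv2.imwrite(f"pics/scene5.png",cv2.resize(c,None,fx=4,fy=4,interpolation=cv2.INTER_CUBIC))
```

```text
t 9.35 pos [ 0.5861 -0.2352  0.1422] rot [ 3.122 -0.009  1.022] F [-0.2 -0.6 -0.4] open 0.055 tool delta mm [-76.3  -1.1  96.6] turn 0.006
TCP in vice [-89.5   1.2 142.2]
```

View pics/scene5.png

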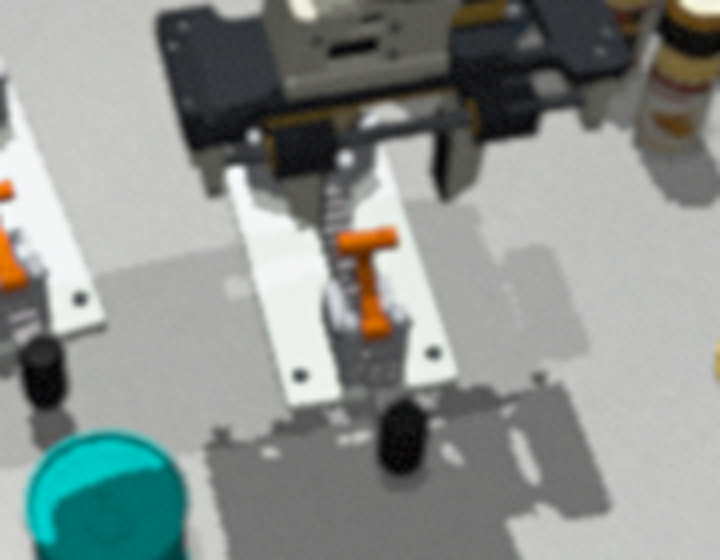

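>>> servo_tool(targets="-26 0 0 0; -26 0 0 0; -24 0 0 0; 0 0 0 0; 0 0 0 0")

```text
time: 10.02
tool_pos: [0.5429, -0.2989, 0.1345]
tool_rot: [3.133, -0.009, 1.023]
contact_force: [-0.0, -0.6, -0.1]
opening: 0.0552
```

Run:
```python
from h import *
from cell import cams
delta([-165,0,45])
for n in("top","scene"):
    p=cams.read_camera(n); a=proj(p,w(np.load("v.npy"),[-80,0,50]))[0].astype(int)
    im=cv2.resize(p["color"][:,:,::-1],None,fx=4,fy=4,interpolation=cv2.INTER_CUBIC)
    for ang,col in((0,(255,0,0)),(.35,(0,255,0)),(.7,(255,0,255))):
        t=.405+ang
        for y in(-15,15):
            q=proj(p,w(np.load("v.npy"),[-108+45.7*np.cos(t),y,47+45.7*np.sin(t)]))[0]
            cv2.circle(im,tuple(int(k) for k in (q+.5)*4),3,col,-1)
    x,y=a*4; cv2.imwrite(f"pics/{n}6.png",im[y-220:y+220,x-300:x+300])
```

```text
t 10.025 pos [ 0.5429 -0.2989  0.1345] rot [ 3.133 -0.009  1.023] F [-0.  -0.6 -0.1] open 0.0552 tool delta mm [ 0.6  3.6 89.6] turn 0.007
TCP in vice [-166.4    4.3  134.5]
```

View pics/scene6.png

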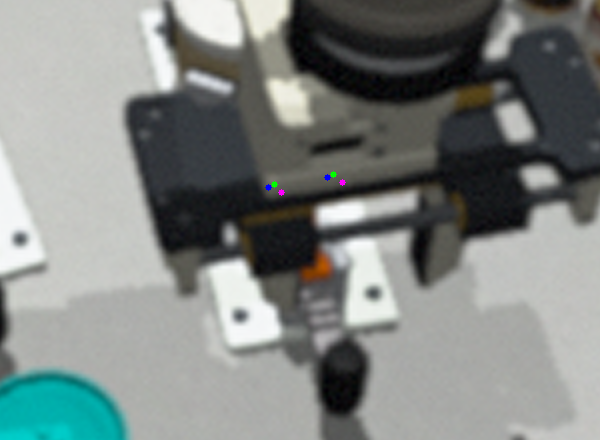

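View pics/top6.png

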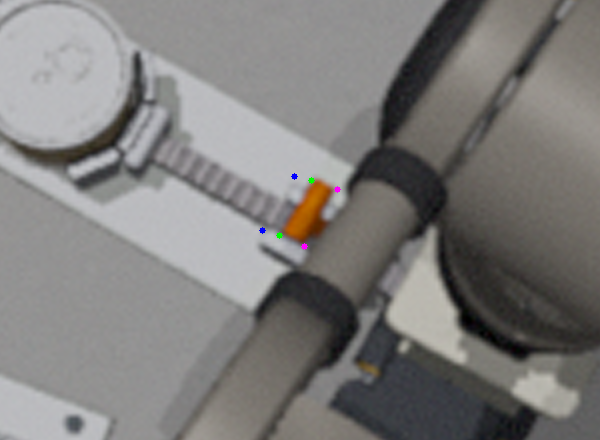

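>>> servo_tool(targets="0 3 20 0; 0 0 20 0; 0 0 15 0; 0 0 0 0")

```text
time: 10.62
tool_pos: [0.5485, -0.2975, 0.0785]
tool_rot: [3.132, -0.009, 1.028]
contact_force: [0.5, -0.1, 1.0]
opening: 0.0552
```

```bash
python3 -c "
from h import *
delta([-165,0,40])"
```

```text
t 10.625 pos [ 0.5485 -0.2975  0.0785] rot [ 3.132 -0.009  1.028] F [ 0.5 -0.1  1. ] open 0.0552 tool delta mm [-3.1 -0.1 38.5] turn 0.012
TCP in vice [-162.2    0.3   78.5]
```

>>> servo_tool(targets="-2 0 12 0.01; -2 0 13 0; -1 0 11 0; 0 0 2 0; 0 0 0 0")

```text
time: 11.25
tool_pos: [0.547, -0.3023, 0.039]
tool_rot: [3.13, -0.009, 1.017]
contact_force: [0.6, 0.4, 0.1]
opening: 0.0552
```

Run:
```python
from h import *
from cell import cams
delta([-165,0,40])
p=cams.read_camera("scene"); a=proj(p,w(np.load("v.npy"),[-140,0,50]))[0].astype(int)
c=p["color"][a[1]-70:a[1]+70,a[0]-90:a[0]+90,::-1]; cv2.imwrite(f"pics/scene7.png",cv2.resize(c,None,fx=4,fy=4,interpolation=cv2.INTER_CUBIC))
```

```text
t 11.25 pos [ 0.547  -0.3023  0.039 ] rot [ 3.13  -0.009  1.017] F [0.6 0.4 0.1] open 0.0552 tool delta mm [ 2.2 -0.9 -1. ] turn 0.001
TCP in vice [-167.2   -0.9   39. ]
```

View pics/scene7.png

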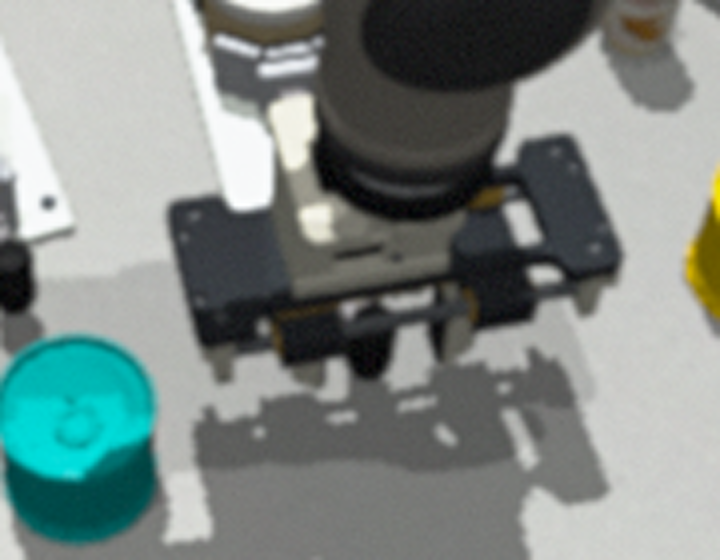

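>>> servo_tool(targets="1 -1 0 0; 0 0 0 0; 0 0 0 0; 0 0 0 0; 0 0 0 0; 0 0 0 0", hand=0, squeeze=20)

```text
time: 12.05
tool_pos: [0.5459, -0.3003, 0.0401]
tool_rot: [3.131, -0.009, 1.017]
contact_force: [-1.9, 0.9, 0.9]
opening: 0.0235
```

>>> servo_tool(targets="-4 0 0 0; -6 0 0 0; -6 0 0 0; -6 0 0 0; -6 0 0 0; 0 0 0 0")

```text
time: 12.8
tool_pos: [0.53, -0.3257, 0.0401]
tool_rot: [3.132, -0.01, 1.017]
contact_force: [-2.6, 1.0, 1.6]
opening: 0.0232
```

```bash
python3 -c "
from h import *
delta([-215,0,40])"
```

```text
t 12.8 pos [ 0.53   -0.3257  0.0401] rot [ 3.132 -0.01   1.017] F [-2.6  1.   1.6] open 0.0232 tool delta mm [-19.    1.2  -0.1] turn 0.001
TCP in vice [-196.     1.2   40.1]
```

>>> servo_tool(targets="-6 0 0 0; -6 0 0 0; -5 0 0 0; -3 0 0 0; -3 0 0 0; -3 0 0 0; -3 0 0 0")

```text
time: 13.68
tool_pos: [0.5192, -0.3429, 0.0399]
tool_rot: [3.132, -0.025, 1.016]
contact_force: [5.5, 12.2, 3.7]
opening: 0.0236
```

Run:
```python
from h import *
from cell import cams
delta([-215,0,40])
p=cams.read_camera("top"); a=proj(p,w(np.load("v.npy"),[-80,0,50]))[0].astype(int)
c=p["color"][a[1]-70:a[1]+70,a[0]-90:a[0]+90,::-1]; cv2.imwrite(f"pics/top8.png",cv2.resize(c,None,fx=4,fy=4,interpolation=cv2.INTER_CUBIC))
```

```text
t 13.675 pos [ 0.5192 -0.3429  0.0399] rot [ 3.132 -0.025  1.016] F [ 5.5 12.2  3.7] open 0.0236 tool delta mm [ 1.3  1.3 -0.1] turn 0.0
TCP in vice [-216.3    1.3   39.9]
```

View pics/top8.png

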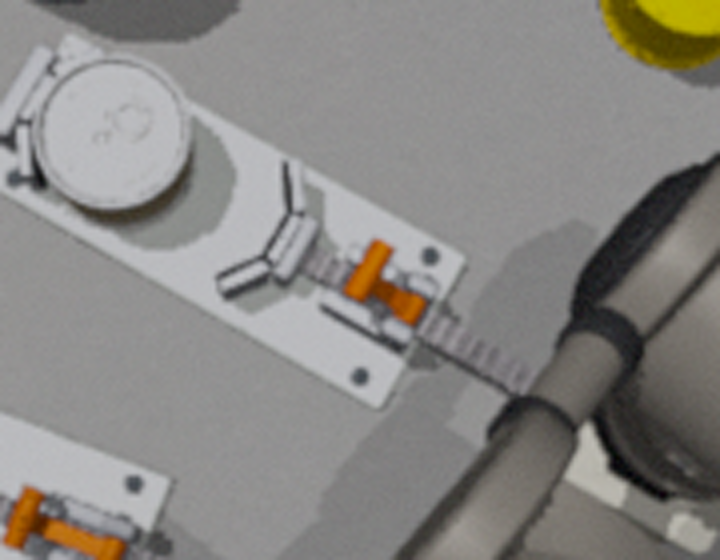

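The bar hit its stop (13 N, about 50 mm travel). In the picture the jaw is well clear of the tin and the pawl is still raised. I release and go up.

>>> servo_tool(targets="0 0 0 0; 0 0 0 0; 0 0 0 0; 0 0 -15 0; -4 0 -25 0; -8 0 -30 0; -10 0 -30 0; -10 0 -30 0; 0 0 0 0; 0 0 0 0", hand=0.6)

```text
time: 14.98
tool_pos: [0.499, -0.3759, 0.1781]
tool_rot: [3.124, -0.021, 1.015]
contact_force: [-0.4, 0.2, 0.1]
opening: 0.0552
```

Run:
```python
from h import *
from cell import cams
delta([-215,0,40])
v=np.load("v.npy")
for n in("top","scene"):
    p=cams.read_camera(n); a=proj(p,w(v,[-100,0,50]))[0].astype(int)
    im=cv2.resize(p["color"][:,:,::-1],None,fx=4,fy=4,interpolation=cv2.INTER_CUBIC)
    for ang,col in((0,(255,0,0)),(.25,(0,255,0)),(.7,(255,0,255))):
        t=.405+ang
        for y in(-15,15):
            q=proj(p,w(v,[-108+45.7*np.cos(t),y,47+45.7*np.sin(t)]))[0]
            cv2.circle(im,tuple(int(k) for k in (q+.5)*4),2,col,-1)
    q=proj(p,w(v,[-215,0,56]))[0]; cv2.circle(im,tuple(int(k) for k in (q+.5)*4),3,(0,255,255),-1)
    x,y=a*4; cv2.imwrite(f"pics/{n}9.png",im[y-280:y+280,x-380:x+380])
```

```text
t 14.975 pos [ 0.499  -0.3759  0.1781] rot [ 3.124 -0.021  1.015] F [-0.4  0.2  0.1] open 0.0552 tool delta mm [ 37.1  -1.4 138.9] turn -0.001
TCP in vice [-255.     1.1  178.1]
```

View pics/top9.png

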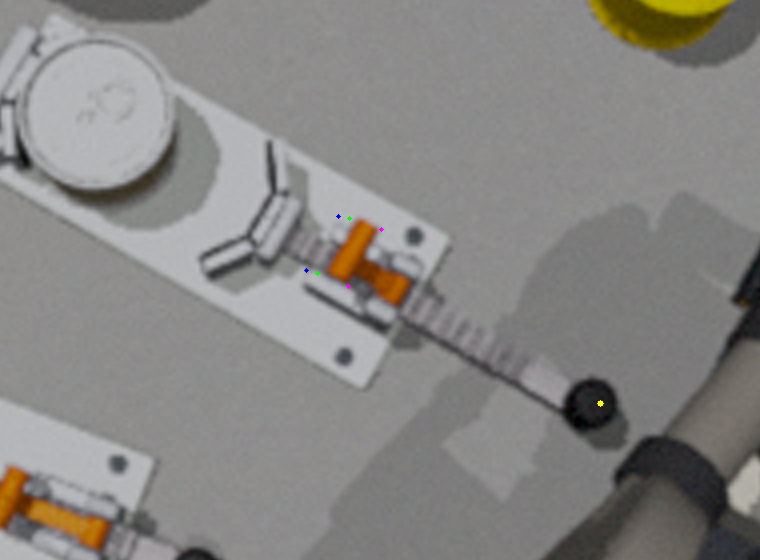

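View pics/scene9.png

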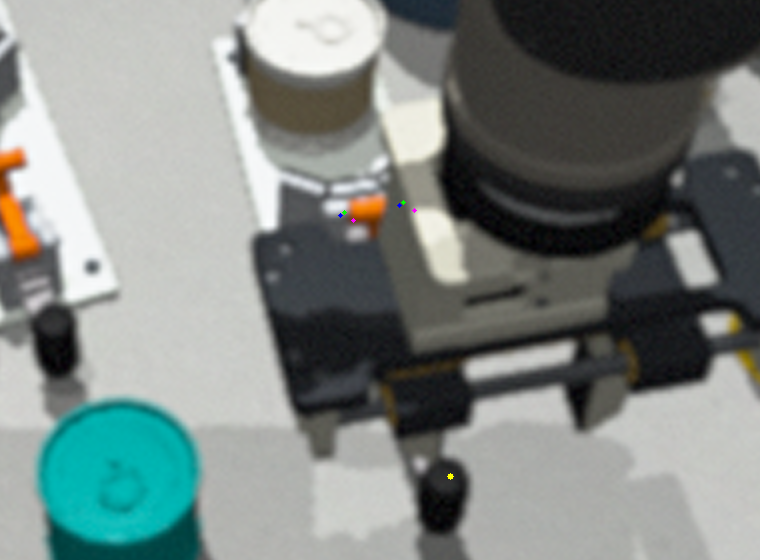

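```bash
python3 -c "
from cell import robot
print(robot.hand_in())"
```

```text
the job is handed in; nothing more can be done
None
```

The tin is free. I lifted its vice's orange pawl by the tab's ends, then pulled the bar out by the black knob to its stop, and handed in at about 15 s.

- **Pawl:** I lifted it to about 0.7 rad. Pictures taken after release put it nearer 0.5–0.6 rad, so it settled a little or my fit is slightly off. Either way it is above the 0.25 rad at which it clears the teeth.
- **Bar:** The gripper travelled about 50.5 mm with the knob, and the force rose to about 13 N at the stop. In the last picture the knob is within about 2 mm of its fully withdrawn place.
- **Tin:** It stands upright in the same place, with the near jaw well clear of it.
- **Other vice:** The arm never reached for the pot vice. I only glanced at it in the last pictures, where the part in view, pawl and knob, looks unchanged. I did not measure it.
- **Robot:** The gripper was clear of everything at the end, with the wrist force near zero.

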